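# Stone the jig seat, then draw the locating pin to its groove and hold it

### The job

Hold the rubbing stone and run it along the top of the jig's seat rail, lengthwise, from the rail's free end until it is almost at the boss (within about 2 cm), pressing lightly and steadily (about 10 N) all the way, with the locating pin left fully home to keep grit out of the bore; then lay the stone down flat on the bench. Then draw the locating pin straight up by its grip, without jamming it, until the whole groove round its shank has just come into view above the boss, and finish holding it still there, its lower end still in the bore. Leave the magnetic square, the V-block and the adjustable wrench where they lie.

Things in the scene. Friction and masses are not known exactly. Their poses are not given: they have to be found in the camera images.
- jig: steel welding jig fixed to the bench, 64 (x) x 280 (y) x 60 mm high. Origin: middle of its underside; z up. y -140 (free end) to +80 mm is the seat rail, flat top 36 mm above the bench; y +80 to +140 is the dark boss, top 60 mm above the bench, with the bore at x 0, y +110. Four toes with bolts, 16 mm high, stick out 28 mm from the long sides round y -100 and +50
- bore_mouth (a point): centre of the bore's mouth in the boss's top, 60 mm above the bench, z up along the bore. The bore is vertical, 21 mm wide, open down to the bench (60 mm deep)
- pin: loose steel locating pin, about 0.22 kg. Origin: centre of its lower end; z along it to the grip. From the lower end: shank 20 mm thick, 56 long, groove centred at 30; flange 34 wide from 56 to 62; ridged round grip 24 thick from 62 to 107 mm. Home, as at the start, its flange sits on the boss and its lower end is 4 mm above the bench. Once lifted it drops back if let go
- pin_groove (a point): centre of the 6 mm wide groove round the shank, on the pin's axis, 30 mm above the lower end; z along the pin to the grip. With the pin home it is hidden, 26 mm below the bore mouth
- stone: loose rubbing stone in a hand holder, about 0.2 kg, lying flat on the bench to the right of the jig at the start. Origin: centre of its flat underside; y along it, z up. Stone and steel backing 36 wide (x) x 90 long (y) x 18.5 mm high, on it a wooden grip 22 wide x 70 long, from 17 to 46 mm above the underside
- stand_post (a point): fixed helmet stand, an obstacle beyond the stone and the jig: this is the foot of its upright post on the bench, a 16 mm thick post 330 mm high on a red base 60 mm wide and 30 mm high, with a helmet hung on its top. Pass on the robot's side of it
- magnet: loose red triangular magnetic square, 93 x 90 x 17 mm, lying on the bench beyond the stone; leave alone. Origin: centre of its underside
- vee: loose steel V-block, 45 x 60 x 36 mm, on the bench beyond the jig; leave alone. Origin: centre of its underside
- wrench: loose steel adjustable wrench, 50 x 224 x 12 mm, lying on the bench to the right; leave alone. Origin: centre of its underside
Not all that is in view belongs to the job. Of the things like the stone, leave any that is green; of the rest the larger one is meant. There is more than one size of the pin; the job needs the smaller.

How it is judged:
By the outcome, as a careful person would: the job done as asked, in the order asked, and still so for the second after the job is handed in, while the arm keeps its last pose, push and grip.
It also fails if it takes over 64 s, if anything falls off the work surface, if the arm or the gripper's body presses on something with over 40 N, if the wrist force passes 120 N, or if a joint passes its speed limit or range.

### The arm

A 7-joint arm with a two-finger parallel gripper is mounted at the origin on a cart in front of the work surface, level with it; the furniture and walls round the work are solid. World frame = base frame: x ahead of the robot, y to its left, z up, the work surface at z = 0. Lengths are in mm, angles in rad, forces in N, time in s.
With the tool pointing down it reaches from about 425 to 800 mm from the base axis. Payload 8.3 kg.
Tool frame: the origin (TCP) lies between the finger pads; the fingertips stand 19 mm ahead of it and the grasp point (between the pads) is the TCP (arm.nose_length is the distance from the TCP to the fingertips, in mm); z points along the fingers, y is the line along which they close (so a half turn about z gives the same grasp; the last joint's range is limited). The gripper opens to 85 mm and grips with 20 to 120 N. Pads are 22 mm wide; open, the fingers measure 114 mm over their backs; the gripper's body (76 mm by 85 mm) begins 54 mm behind the grasp point. The pads swing forward as they close: fully open they stand 13 mm farther back than shut.
Start: joints at [1.268, 0.383, 0.016, 1.37, -0.006, 1.388, -0.046], TCP at [148.481, -607.09, 250.279] pointing down, gripper open.
Joint ranges: [-2.95, 2.95], [-0.25, 2.06], [-1.52, 1.56], [0.18, 2.33], [-1.44, 4.58], [0.02, 2.06], [-3.01, 3.01]. Speed limits (rad/s): [2.39, 2.39, 3.01, 3.01, 3.14, 3.14, 3.14].

### API

Orientations are given as a 3x3 rotation matrix whose columns are the frame's x, y, z axes.
In Python, from station import arm gives the robot as it stands. The module is installed in compiled form; this text tells all that it offers.
- The arm moves only by the shell command python3 -m creep 'ROWS' [FORCE]. ROWS is text: rows parted by semicolons, each of 7 numbers parted by spaces: the shift along the world's x, y, z in units of 30 mm (1.0 is 30 mm), then the turn, a rotation vector about the world's x, y, z in units of 10 degrees (1.0 is 10 degrees), then the opening, from 0 (shut) to 1 (fully open). A call has 1 to 20 rows; each row is the pose to reach, as a shift and turn from the pose commanded when the call began; what a row does not reach only later rows make up. A row lasts 1/8 s, in which the tool goes at most 62.5 mm and 10.7 degrees, less where a joint would pass 70% of its speed; a pose out of reach is approached as far as the arm can. A call with a gripper value outside its range is refused whole. The fingers move at their own pace and stop on an object; FORCE is the grip in N (left out, the last holds). Time passes only in rows, so rows that repeat a pose let the fingers close. It gives the time, the measured TCP pose, the force, the opening and the grip force at its end, in the units of the state.
- arm.sense(): the state, without advancing time (a new reading comes with each control period).
- arm.camera(name): name is "scene" or "top"; returns a dict with "img" (384x512x3 uint8, blue, green, red), "mtx" (3x3 intrinsics, pixels), "eye" and "attitude" of the camera in the world. Camera axes: x right, y down, z forward; pixel columns grow to the right and rows downward; lengths in mm; the calibration is good to about 2 mm. A picture is of the moment at which its call begins. There is no depth.
- arm.close_job(): hands the job in; it is judged then, once.
The state is a dict: "clock": time; "qpos": joint angles; "qd": joint speeds; "joint_efforts": joint torques, N m; "position": TCP position; "ee_rot": TCP orientation; "wrist_force": force on the tool from outside, world axes, zero at the start; "torque": the same for the moment, N m; "gripper_width": finger opening in mm; "gripper_force": force on a finger pad.
Only numpy, scipy, OpenCV 4.12 (cv2) and the standard library are available. Lean on these libraries where they do the work, as an engineer would, in place of code of your own. Each camera call takes 0.05 s, during which the arm holds its last target. There are 200 camera calls.

## Working session

There is one attempt and no reset: what is moved stays moved. The work goes in short steps, Python scripts to look and compute and a shell command to move; the robot and the scene stay as the last step left them, time stands still between calls to the robot, and variables do not carry over. Pictures are saved under pics/ and viewed, at most 12 in all, crops included, and the job is handed in when it is done.

```bash
mkdir -p pics
python3 - <<'E'
from station import arm
import cv2,numpy as np
for n in("scene","top"):
    c=arm.camera(n); cv2.imwrite(f"pics/{n}0.png",c["img"]); np.savez(f"{n}0.npz",**c)
    print(n,c["mtx"].tolist(),np.round(c["eye"],1).tolist(),np.round(c["attitude"],4).tolist())
s=arm.sense();print(s["clock"],s["position"],np.round(s["ee_rot"],3).tolist(),s["wrist_force"],s["gripper_width"])
E
```

```text
scene [[378.71008952277424, 0.0, 259.83236178295437], [0.0, 378.71008952277424, 190.9852108124651], [0.0, 0.0, 1.0]] [-118.5, 617.6, 587.3] [[-0.6576, -0.3814, 0.6497], [-0.7534, 0.3299, -0.5688], [0.0026, -0.8636, -0.5042]]
top [[467.3064356930417, 0.0, 258.5375104474239], [0.0, 467.3064356930417, 194.2971220376585], [0.0, 0.0, 1.0]] [381.4, 28.9, 1488.8] [[-0.0026, -0.9925, 0.1224], [-1.0, 0.0015, -0.009], [0.0087, -0.1224, -0.9924]]
0.1 [ 148.38697959 -606.67335825  249.35165992] [[0.971, 0.238, -0.0], [0.238, -0.971, 0.002], [-0.0, -0.002, -1.0]] [-0.26174315  0.41709883 -0.0459644 ] 85.34377024511696
```

View pics/scene0.png

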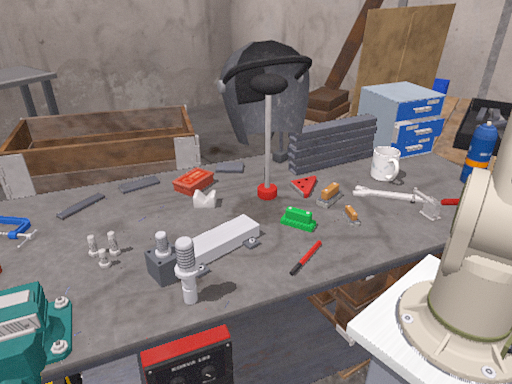

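View pics/top0.png

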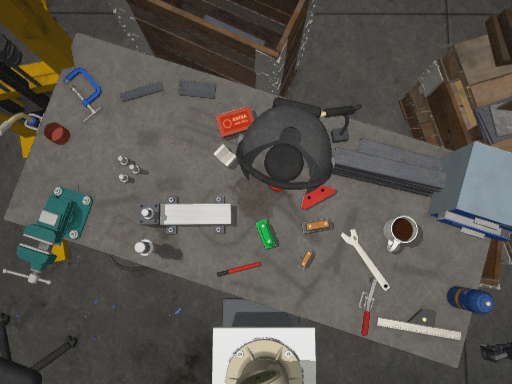

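The scene view shows the jig with its rail at (225,235) and the home pin at (162,243). The larger spare pin is at (187,270), the green stone at (298,217), the large brown stone at (330,195) and the small one at (352,213). In the top view the rail is at (195,214), the pin at (148,213), the stone at (317,226) and the stand base near (275,187).

```bash
cat > h.py <<'E'
import numpy as np,cv2
def ray(c,u,v):
    d=np.asarray(c["attitude"])@np.linalg.inv(c["mtx"])@np.array([u,v,1.]);return np.asarray(c["eye"]),d
def plane(c,u,v,z):
    e,d=ray(c,u,v);return e+d*(z-e[2])/d[2]
def proj(c,p):
    q=np.asarray(c["attitude"]).T@(np.asarray(p,float)-np.asarray(c["eye"]));q=np.asarray(c["mtx"])@q;return q[:2]/q[2]
def blob(c,mask,z,k=1):
    """largest blob's outline on plane z: centre, sizes, long-axis angle"""
    cs,_=cv2.findContours(mask.astype(np.uint8),0,2)
    for a in sorted(cs,key=cv2.contourArea)[::-1][:k]:
        P=np.array([plane(c,u,v,z)[:2] for u,v in a[:,0]],np.float32)
        b=cv2.boxPoints(cv2.minAreaRect(P)); e=[b[1]-b[0],b[2]-b[1]]; l=max(e,key=np.linalg.norm)
        l=l*np.sign(l[1]); print("px",a[:,0].mean(0).round(1),"ctr",b.mean(0).round(1),"size",[round(float(np.linalg.norm(x)),1) for x in e],"ang",round(float(np.degrees(np.arctan2(l[1],l[0]))),1),"corners",b.round().tolist())
E
python3 - <<'E'
from h import *
T=dict(np.load("top0.npz"));S=dict(np.load("scene0.npz"))
for n,c in(("top",T),("scene",S)):
    h=cv2.cvtColor(c["img"],cv2.COLOR_BGR2HSV); H,s,v=cv2.split(h)
    br=(H>8)&(H<22)&(s>120)&(v>90)
    m=np.zeros_like(br)
    if n=="top": m[210:275,290:340]=1
    else: m[175:230,310:365]=1
    print(n,"brown");blob(c,br&m,46,2)
    m[:]=0
    if n=="top": m[195:235,150:240]=1
    else: m[205:270,180:275]=1
    print("rail");blob(c,(s<40)&(v>150)&m.astype(bool),36)
a=cv2.resize(T["img"][180:280,130:345],None,fx=3.7,fy=3.7,interpolation=2)
b=cv2.resize(S["img"][170:310,140:370],None,fx=3.47,fy=3.47,interpolation=2)[:230*10]
cv2.imwrite("pics/t1.png",a);cv2.imwrite("pics/s1.png",b)
E
```

```text
top brown
px [317.  224.5] ctr [ 464.2 -164.4] size [69.3, 20.8] ang 99.3 corners [[448.0, -132.0], [460.0, -200.0], [480.0, -197.0], [469.0, -129.0]]
px [306.1 258.2] ctr [ 362.3 -128.1] size [47.9, 15.0] ang 152.5 corners [[338.0, -124.0], [380.0, -146.0], [387.0, -133.0], [345.0, -110.0]]
rail
px [178.2 216.6] ctr [499.8 207.2] size [204.9, 62.4] ang 90.3 corners [[468.0, 310.0], [469.0, 105.0], [532.0, 105.0], [531.0, 310.0]]
scene brown
px [329.6 190.6] ctr [ 450.6 -145.8] size [103.7, 35.6] ang 104.7 corners [[420.0, -100.0], [447.0, -200.0], [481.0, -191.0], [455.0, -91.0]]
px [349.8 211.2] ctr [342.4 -99.3] size [62.6, 23.8] ang 148.6 corners [[310.0, -93.0], [363.0, -126.0], [375.0, -105.0], [322.0, -73.0]]
rail
px [219.5 241.7] ctr [479.2 215.6] size [132.7, 221.8] ang 82.7 corners [[399.0, 114.0], [531.0, 97.0], [559.0, 317.0], [428.0, 334.0]]
```

View pics/t1.png

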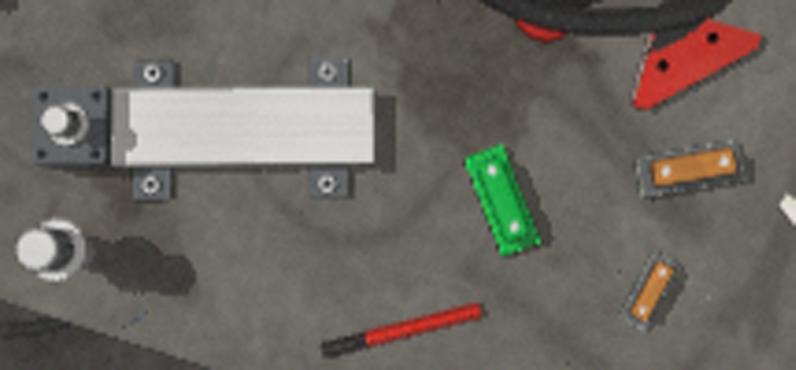

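View pics/s1.png

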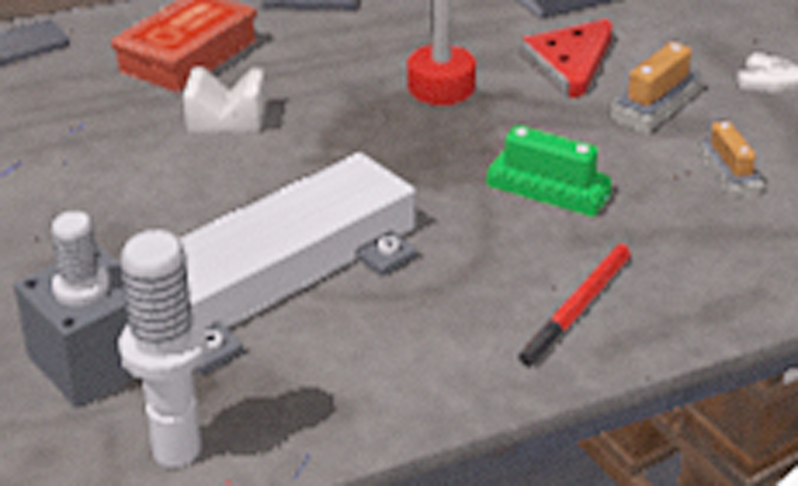

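Top crop: the rail free end is at crop x≈374, the boss spans 35–110, and the pin is at (63,121). The stone grip centre is (695,166), with bolts at (665,170) and (725,160). Scene crop: the post foot is at (440,85), the rail corner at (415,193) and the stone grip bolts at (647,69) and (678,46).

```bash
cat >> h.py <<'E'
def tri(a,pa,b,pb):
    A,B=[],[]
    for c,p in((a,pa),(b,pb)):
        e,d=ray(c,*p);d=d/np.linalg.norm(d);M=np.eye(3)-np.outer(d,d);A.append(M);B.append(M@e)
    x=np.linalg.solve(sum(A),sum(B));return x.round(1),[round(float(np.linalg.norm(M@x-b)),1) for M,b in zip(A,B)]
E
python3 - <<'E'
from h import *
T=dict(np.load("top0.npz"));S=dict(np.load("scene0.npz"))
t=lambda u,v:((u+.5)/3.7+129.5,(v+.5)/3.7+179.5); s=lambda u,v:((u+.5)/3.47+139.5,(v+.5)/3.47+169.5)
for n,a,b in(("bolt1",(665,170),(647,69)),("bolt2",(725,160),(678,46)),("railNearCorner",(374,163),(415,193)),("railFarCorner",(374,89),(360,153)),("pin top",(54,121),(72,218)),("flange",(68,123),(78,285)),("bossnearcornerR",(110,163),(130,312))):
    print(n,tri(T,t(*a),S,s(*b)))
for p in((35,88),(110,88),(110,165),(35,165)): print("boss",plane(T,*t(*p),60).round(1))
print("flange66",plane(T,*t(70,124),66),"pintop111",plane(T,*t(53,121),111))
print("post foot(z30 base centre)",plane(S,*s(440,62),30), "post top",plane(T,285,160,330))
print("helmet near edge",plane(T,285,190,250),plane(T,240,170,250),plane(T,330,170,250))
print("magnet corners",plane(T,*t(635,108),17),plane(T,*t(765,40),17))
print("green top",plane(T,*t(502,200),40))
E
```

```text
bolt1 (array([ 461.4, -141.1,   46.2]), [0.4, 0.4])
bolt2 (array([ 469.8, -191.4,   46. ]), [0.3, 0.3])
railNearCorner (array([469.6, 103.3,  30.9]), [0.8, 0.8])
railFarCorner (array([532.1, 103.6,  34.3]), [1.1, 1.1])
pin top (array([497.9, 353.1, 113.8]), [0.0, 0.0])
flange (array([501. , 354.4,  61.1]), [0.4, 0.4])
bossnearcornerR (array([472.9, 328.5,  42.3]), [7.2, 7.2])
boss [530.  382.3  60. ]
boss [529.9 320.3  60. ]
boss [466.1 318.8  60. ]
boss [466.2 380.5  60. ]
flange66 [499.51734238 351.23372942  66.        ] pintop111 [498.20642239 354.62938417 111.        ]
post foot(z30 base centre) [602.08163349 -39.36041061  30.        ] post top [611.3865424  -48.58046092 330.        ]
helmet near edge [545.65330426 -53.14909792 250.        ] [600.04451819  67.33007728 250.        ] [ 599.78504611 -174.87024422  250.        ]
magnet corners [ 516.3911298  -119.46595878   17.        ] [ 574.87372705 -232.14749134   17.        ]
green top [437.31291832  -4.83956653  40.        ]
```

```bash
python3 -m creep '0 0 1.5 0 0 0 0.6;1 1.4 2 0 0 0.8 0.6;2 2.8 2 0 0 1.6 0.6;3 4.2 2 0 0 2.4 0.6;4 5.6 2 0 0 3.2 0.6;5 7 2 0 0 4 0.6;6 8.4 2 0 0 4.8 0.6;7 9.8 1 0 0 5.6 0.6;8 11.2 0 0 0 6.4 0.6;9 12.6 -1 0 0 7.2 0.6;10 14 -2 0 0 8 0.6;10.55 14.72 -3 0 0 8.56 0.6;10.55 14.72 -4 0 0 8.56 0.6;10.55 14.72 -4 0 0 8.56 0.6;10.55 14.72 -4 0 0 8.56 0.6'
python3 -c "
from station import arm
import numpy as np
s=arm.sense();print(s['ee_rot'].round(4),s['qpos'])"
```

```text
clock: 1.98
position: [465.2, -166.0, 131.2]
ee_rot: [[-0.161, 0.987, 0.001], [0.987, 0.161, -0.0], [-0.0, 0.001, -1.0]]
wrist_force: [0.2, -0.7, 0.5]
gripper_width: 51.2
gripper_force: 0.0
[[-1.614e-01  9.869e-01  6.000e-04]
 [ 9.869e-01  1.614e-01 -3.000e-04]
 [-4.000e-04  5.000e-04 -1.000e+00]] [ 0.72673806  0.24001458 -0.50868622  1.86413201  0.13255605  1.06995673
  0.32856226]
```

```bash
python3 -m creep '0 0 -1 0 0 0 0.6;0 0 -2 0 0 0 0.6;0 0 -2.6 0 0 0 0.6;0 0 -2.95 0 0 0 0.6;0 0 -2.95 0 0 0 0.6;0 0 -2.95 0 0 0 0.6' 60
python3 -m creep '0 0 0 0 0 0 0;0 0 0 0 0 0 0;0 0 0 0 0 0 0;0 0 0 0 0 0 0;0 0 0 0 0 0 0;0 0 0 0 0 0 0' 60
```

```text
clock: 2.72
position: [465.8, -165.9, 42.9]
ee_rot: [[-0.162, 0.987, 0.002], [0.987, 0.162, -0.001], [-0.001, 0.001, -1.0]]
wrist_force: [-0.5, -0.4, 0.2]
gripper_width: 51.5
gripper_force: 0.0
clock: 3.48
position: [465.6, -165.7, 42.6]
ee_rot: [[-0.162, 0.987, 0.001], [0.987, 0.162, -0.001], [-0.001, 0.001, -1.0]]
wrist_force: [-0.3, 0.1, 6.9]
gripper_width: 20.7
gripper_force: 59.8
```

```bash
python3 -m creep '0 0 1 0 0 0 0;0 0 2 0 0 0 0;-0.3 0.8 2.5 0 0 -0.1 0;-0.7 1.7 2.5 0 0 -0.2 0;-1 2.7 2.5 0 0 -0.3 0;-1 3.9 2.5 0 0 -0.4 0;-1 5.1 2.5 0 0 -0.5 0;-1 6.3 2.5 0 0 -0.6 0;-1 7.3 2.5 0 0 -0.7 0;-0.3 8.3 2.5 0 0 -0.8 0;0.5 9.3 2.5 0 0 -0.93 0;1.15 10.19 2.5 0 0 -0.93 0;1.15 10.19 2.1 0 0 -0.93 0;1.15 10.19 2.1 0 0 -0.93 0;1.15 10.19 2.1 0 0 -0.93 0'
python3 - <<'E'
from station import arm
from h import *
for n in("scene","top"):
    c=arm.camera(n); np.savez(f"{n}1.npz",**c); 
    if n=="scene":
        cv2.imwrite("pics/s2.png",cv2.resize(c["img"][130:310,140:370],None,fx=3.3,fy=3.3,interpolation=2))
        S=c
s=arm.sense();print(s["wrist_force"],s["torque"],s["position"])
E
```

```text
clock: 5.35
position: [499.0, 139.1, 104.6]
ee_rot: [[0.0, 1.0, -0.001], [1.0, -0.0, -0.001], [-0.001, -0.001, -1.0]]
wrist_force: [0.6, 0.2, -1.8]
gripper_width: 20.8
gripper_force: 59.4
[ 0.21611315  0.6263029  -2.70345093] [ 0.05599164 -0.01317878  0.01067425] [499.42350756 139.34408901 105.06140584]
```

View pics/s2.png

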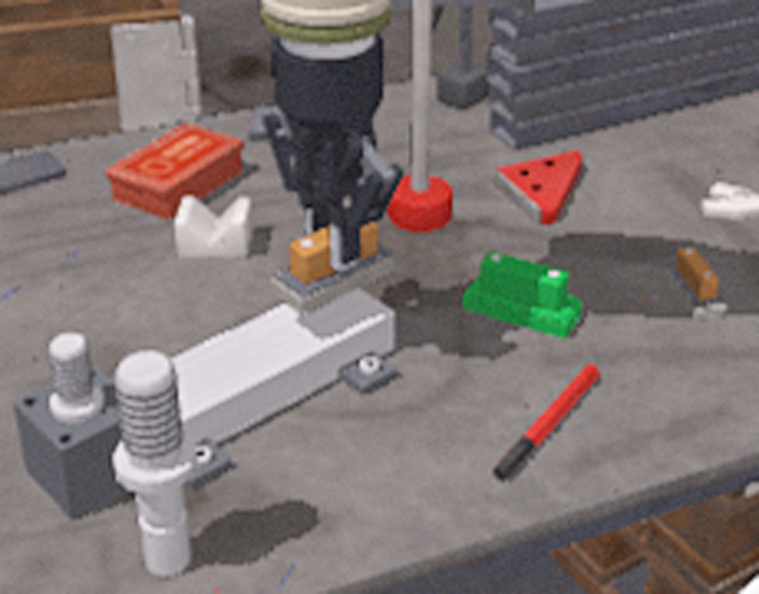

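The stone is held level over the rail's free end and aligned with it. Lowering to contact.

```bash
python3 -m creep '0 0 -0.4 0 0 0 0;0 0 -0.75 0 0 0 0;0 0 -0.85 0 0 0 0;0 0 -0.87 0 0 0 0;0 0 -0.87 0 0 0 0'
python3 -m creep '0 0 -0.02 0 0 0 0;0 0 -0.02 0 0 0 0'
```

```text
clock: 6.08
position: [499.2, 140.0, 78.6]
ee_rot: [[-0.001, 1.0, -0.001], [1.0, 0.001, -0.001], [-0.001, -0.001, -1.0]]
wrist_force: [-2.9, -2.0, 2.9]
gripper_width: 20.8
gripper_force: 60.1
clock: 6.32
position: [499.2, 140.0, 78.6]
ee_rot: [[-0.001, 1.0, -0.001], [1.0, 0.001, -0.001], [-0.001, -0.001, -1.0]]
wrist_force: [-5.9, -3.3, 10.3]
gripper_width: 21.5
gripper_force: 61.1
```

```bash
python3 -m creep '0 0.08 -0.002 0 0 0 0;0 0.16 0.002 0 0 0 0;0 0.24 0.004 0 0 0 0;0 0.32 0.004 0 0 0 0'
```

```text
clock: 6.82
position: [500.3, 149.2, 78.6]
ee_rot: [[0.0, 1.0, 0.001], [1.0, -0.0, -0.001], [-0.001, 0.001, -1.0]]
wrist_force: [0.5, -6.0, 5.7]
gripper_width: 21.3
gripper_force: 60.4
```

```bash
python3 -m creep '0 0.08 0 0 0 0 0;0 0.16 0 0 0 0 0;0 0.24 0 0 0 0 0;0 0.32 0 0 0 0 0'
```

```text
clock: 7.32
position: [500.3, 158.8, 78.6]
ee_rot: [[0.0, 1.0, 0.001], [1.0, -0.0, -0.001], [-0.001, 0.001, -1.0]]
wrist_force: [0.8, -4.7, 5.9]
gripper_width: 21.5
gripper_force: 60.5
```

```bash
python3 -m creep '0 0.08 -0.003 0 0 0 0;0 0.16 -0.006 0 0 0 0;0 0.24 -0.006 0 0 0 0;0 0.32 -0.006 0 0 0 0;0 0.4 -0.006 0 0 0 0;0 0.48 -0.006 0 0 0 0'
```

```text
clock: 8.07
position: [500.6, 172.9, 78.6]
ee_rot: [[0.001, 1.0, 0.002], [1.0, -0.001, -0.001], [-0.001, 0.002, -1.0]]
wrist_force: [0.3, -5.9, 7.2]
gripper_width: 21.1
gripper_force: 60.7
```

```bash
python3 -m creep '0 0.08 0 0 0 0 0;0 0.16 0 0 0 0 0;0 0.24 0 0 0 0 0;0 0.32 0 0 0 0 0;0 0.4 0 0 0 0 0;0 0.48 0 0 0 0 0'
```

```text
clock: 8.82
position: [500.6, 187.3, 78.6]
ee_rot: [[0.001, 1.0, 0.002], [1.0, -0.001, -0.001], [-0.001, 0.002, -1.0]]
wrist_force: [0.2, -5.8, 8.1]
gripper_width: 21.1
gripper_force: 60.7
```

```bash
python3 -m creep '0 0.08 0 0 0 0 0;0 0.16 0 0 0 0 0;0 0.24 0 0 0 0 0;0 0.32 0 0 0 0 0;0 0.4 0 0 0 0 0;0 0.48 0 0 0 0 0;0 0.56 0 0 0 0 0;0 0.64 0 0 0 0 0'
```

```text
clock: 9.82
position: [500.6, 206.5, 78.6]
ee_rot: [[0.001, 1.0, 0.002], [1.0, -0.001, -0.001], [-0.001, 0.002, -1.0]]
wrist_force: [0.1, -6.4, 8.1]
gripper_width: 20.7
gripper_force: 60.7
```

```bash
python3 -m creep '0 0.08 0 0 0 0 0;0 0.16 0 0 0 0 0;0 0.24 0 0 0 0 0;0 0.32 0 0 0 0 0;0 0.4 0 0 0 0 0;0 0.48 0 0 0 0 0;0 0.56 0 0 0 0 0;0 0.64 0 0 0 0 0'
```

```text
clock: 10.82
position: [500.6, 225.7, 78.6]
ee_rot: [[0.001, 1.0, 0.002], [1.0, -0.001, -0.001], [-0.001, 0.002, -1.0]]
wrist_force: [0.5, -6.0, 8.7]
gripper_width: 20.8
gripper_force: 60.7
```

```bash
python3 -m creep '0 0.08 0.001 0 0 0 0;0 0.16 0.001 0 0 0 0;0 0.24 0.001 0 0 0 0;0 0.32 0.001 0 0 0 0;0 0.4 0.001 0 0 0 0;0 0.48 0.001 0 0 0 0;0 0.56 0.001 0 0 0 0;0 0.64 0.001 0 0 0 0;0 0.72 0.001 0 0 0 0;0 0.8 0.001 0 0 0 0'
python3 - <<'E'
from station import arm
from h import *
a=[]
for n,(y0,y1,x0,x1) in (("scene",(190,310,130,250)),("top",(170,270,120,240))):
    c=arm.camera(n);np.savez(f"{n}2.npz",**c)
    a.append(cv2.resize(c["img"][y0:y1,x0:x1],(int(390*(x1-x0)/120),int(390*(y1-y0)/120)),interpolation=2))
h=max(x.shape[0] for x in a);cv2.imwrite("pics/c3.png",np.hstack([cv2.copyMakeBorder(x,0,h-x.shape[0],0,0,0) for x in a]))
E
```

```text
clock: 12.08
position: [500.6, 249.7, 78.7]
ee_rot: [[0.001, 1.0, 0.002], [1.0, -0.001, -0.001], [-0.001, 0.002, -1.0]]
wrist_force: [-0.8, -5.5, 7.8]
gripper_width: 20.5
gripper_force: 60.7
```

View pics/c3.png

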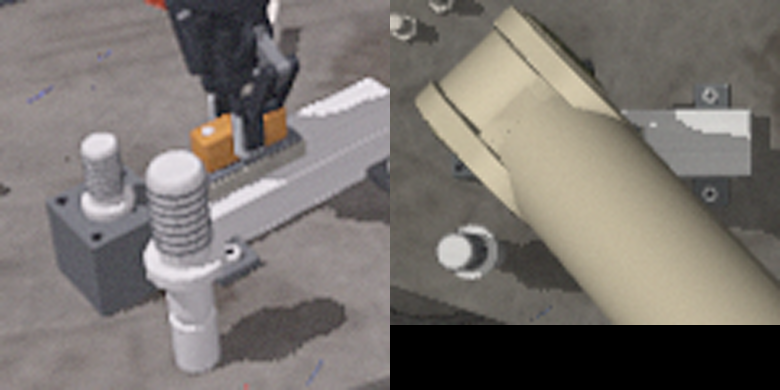

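The stone is flat on the rail at crop (260,165), and the gap to the boss is still about 29 mm. The pin is home at (105,175). Running on another 19 mm.

```bash
python3 -m creep '0 0.08 0 0 0 0 0;0 0.16 0 0 0 0 0;0 0.24 0 0 0 0 0;0 0.32 0 0 0 0 0;0 0.4 0 0 0 0 0;0 0.48 0 0 0 0 0;0 0.56 0 0 0 0 0;0 0.62 0 0 0 0 0;0 0.62 0 0 0 0 0'
python3 - <<'E'
from station import arm
from h import *
c=arm.camera("scene")
for y in (270+45,): print("stone front top corners",[proj(c,(x,314,36+18)).round(1) for x in (482,518)])
print("boss top edge",[proj(c,(x,323.5,60)).round(1) for x in(468,532)])
cv2.imwrite("pics/c4.png",cv2.resize(c["img"][200:290,140:240],None,fx=6,fy=6,interpolation=2))
E
```

```text
clock: 13.3
position: [500.5, 268.7, 78.6]
ee_rot: [[0.0, 1.0, 0.002], [1.0, -0.0, -0.001], [-0.001, 0.002, -1.0]]
wrist_force: [0.9, -4.6, 7.1]
gripper_width: 21.1
gripper_force: 60.5
stone front top corners [array([183.5, 250.8]), array([175.1, 243.1])]
boss top edge [array([182.9, 253.6]), array([168. , 239.8])]
```

View pics/c4.png

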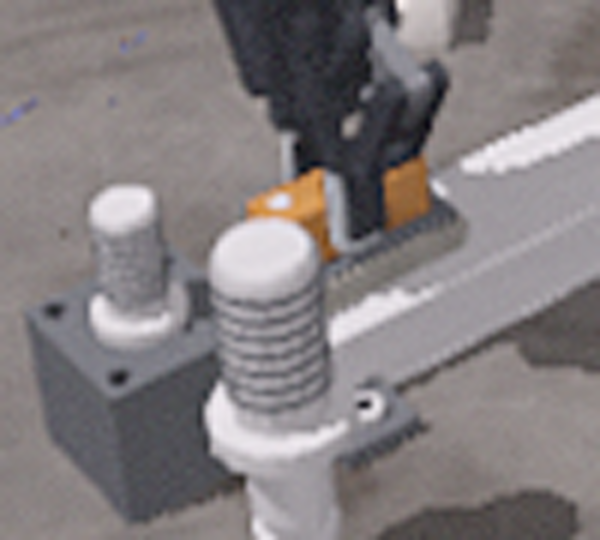

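The stone is stopped just short of the boss at crop (390,215), and the pin is still home at (125,260). Now carrying the stone back to its clear spot on the bench.

```bash
python3 -m creep '0 0 0.7 0 0 0 0;0 -0.3 1.5 0 0 0 0;0 -1.5 1.5 0 0 0 0;0 -2.8 1.5 0 0 0 0;-0.5 -4.1 1.5 0 0 0 0;-1.2 -5.4 1.5 0 0 0 0;-2 -6.7 1.5 0 0 0.1 0;-2.1 -8 1.5 0 0 0.3 0;-2.1 -9.3 1.5 0 0 0.4 0;-2.1 -10.6 1.5 0 0 0.5 0;-2.1 -11.9 1.5 0 0 0.7 0;-1.6 -13.2 1.5 0 0 0.93 0;-1.16 -14.48 1 0 0 0.93 0;-1.16 -14.48 0 0 0 0.93 0;-1.16 -14.48 -0.8 0 0 0.93 0;-1.16 -14.48 -1.1 0 0 0.93 0;-1.16 -14.48 -1.16 0 0 0.93 0;-1.16 -14.48 -1.16 0 0 0.93 0;-1.16 -14.48 -1.16 0 0 0.93 0'
```

```text
clock: 15.72
position: [465.3, -165.3, 44.1]
ee_rot: [[-0.162, 0.987, 0.001], [0.987, 0.162, -0.001], [-0.001, 0.001, -1.0]]
wrist_force: [0.7, 0.1, -2.2]
gripper_width: 20.7
gripper_force: 59.5
```

```bash
python3 -m creep '0 0 -0.02 0 0 0 0;0 0 -0.04 0 0 0 0;0 0 -0.04 0 0 0 0'
```

```text
clock: 16.1
position: [464.9, -165.3, 42.6]
ee_rot: [[-0.162, 0.987, 0.0], [0.987, 0.162, -0.0], [-0.0, 0.0, -1.0]]
wrist_force: [-1.9, 0.6, 5.4]
gripper_width: 20.7
gripper_force: 60.3
```

```bash
python3 -m creep '0 0 0 0 0 0 0.4;0 0 0 0 0 0 0.6;0 0 0 0 0 0 0.6;0 0 0 0 0 0 0.6;0 0 1 0 0 0 0.6;0 0 2.5 0 0 0 0.6;0 0 4 0 0 0 0.6;0 0 4 0 0 0 0.6'
python3 - <<'E'
from station import arm
from h import *
T=dict(np.load("top0.npz"));S=dict(np.load("scene0.npz"))
t=lambda u,v:((u+.5)/3.7+129.5,(v+.5)/3.7+179.5); s=lambda u,v:((u+.5)/3.47+139.5,(v+.5)/3.47+169.5)
print("big pin top",tri(T,t(38,248),S,s(152,242)))
c=arm.camera("scene");h=cv2.cvtColor(c["img"],cv2.COLOR_BGR2HSV);H,q,v=cv2.split(h)
print("stone bolts expected",proj(c,(461.4,-141.1,46)),proj(c,(469.8,-191.4,46)))
cv2.imwrite("pics/c5.png",cv2.resize(c["img"][150:250,270:390],None,fx=5,fy=5,interpolation=2))
s=arm.sense();print(s["wrist_force"],s["qpos"])
E
```

```text
clock: 17.1
position: [467.0, -165.7, 165.7]
ee_rot: [[-0.162, 0.987, 0.006], [0.987, 0.162, -0.003], [-0.004, 0.006, -1.0]]
wrist_force: [0.1, -0.7, -0.2]
gripper_width: 51.3
gripper_force: 0.0
big pin top (array([397.3, 353.6, 154.4]), [0.5, 0.5])
stone bolts expected [325.95839377 189.57295634] [334.9295291  182.89411992]
[ 0.03415878 -0.6632776  -0.87272638] [ 0.7508102   0.20452067 -0.53184941  1.82712598  0.11485378  1.13669314
  0.34289819]
```

View pics/c5.png

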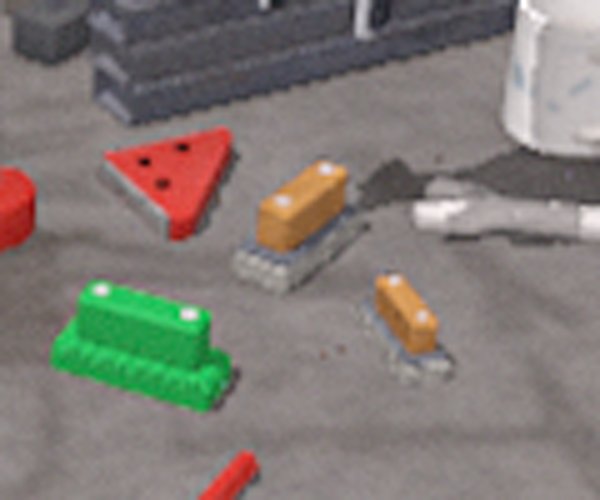

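The stone lies flat on the bench at crop (300,225), with the magnet, green stone and wrench undisturbed. Moving over the pin.

```bash
python3 -m creep '-0.5 1 0 0 0 0 0.6;-1 2.4 0 0 0 -0.2 0.6;-1 3.8 0 0 0 -0.4 0.6;-1 5.2 0 0 0 -0.6 0.6;-1 6.6 0 0 0 -0.93 0.6;-0.8 8 0 0 0 -0.93 0.6;0 9.4 0 0 0 -0.93 0.6;0.8 10.8 0 0 0 -0.93 0.6;1.14 12.2 0 0 0 -0.93 0.6;1.14 13.6 0 0 0 -0.93 0.6;1.14 15 0 0 0 -0.93 0.6;1.14 16.4 0 0 0 -0.93 0.6;1.14 17.3 0 0 0 -0.93 0.6;1.14 17.3 0 0 0 -0.93 0.6;1.14 17.3 0 0 0 -0.93 0.6;1.14 17.3 0 0 0 -0.93 0.6'
python3 - <<'E'
from station import arm
from h import *
c=arm.camera("scene");s=arm.sense();print(s["position"],s["wrist_force"],s["qpos"])
p=s["position"]; print("below TCP at z111:",proj(c,(p[0],p[1],111)),"flange z66",proj(c,(p[0],p[1],66)))
S=dict(np.load("scene0.npz")); h=cv2.cvtColor(S["img"],cv2.COLOR_BGR2HSV)
m=np.zeros(h.shape[:2],bool);m[225:262,150:175]=1
b=(h[...,2]>150)&(h[...,1]<40)&m
for r in range(228,262,3): 
    q=np.where(b[r])[0]; print(r,q.min() if len(q) else None,q.max() if len(q) else None,end="; ")
cv2.imwrite("pics/c6.png",cv2.resize(c["img"][150:300,110:260],None,fx=4,fy=4,interpolation=2))
E
```

```text
clock: 19.15
position: [499.4, 352.2, 161.5]
ee_rot: [[0.001, 1.0, -0.0], [1.0, -0.001, -0.001], [-0.001, -0.0, -1.0]]
wrist_force: [1.2, 0.1, 0.6]
gripper_width: 51.2
gripper_force: 0.0
[499.44031428 352.32698054 161.77350817] [-0.61117529 -0.42396533 -0.32244372] [-0.11319281  0.52423824 -0.77422149  1.50721777  0.37640729  1.26460222
 -0.93575296]
below TCP at z111: [160.55242619 233.08883871] flange z66 [163.2617711  249.96839243]
228 None None; 231 157 164; 234 155 165; 237 155 163; 240 None None; 243 157 158; 246 157 157; 249 155 170; 252 155 170; 255 156 167; 258 None None; 261 None None;
```

View pics/c6.png

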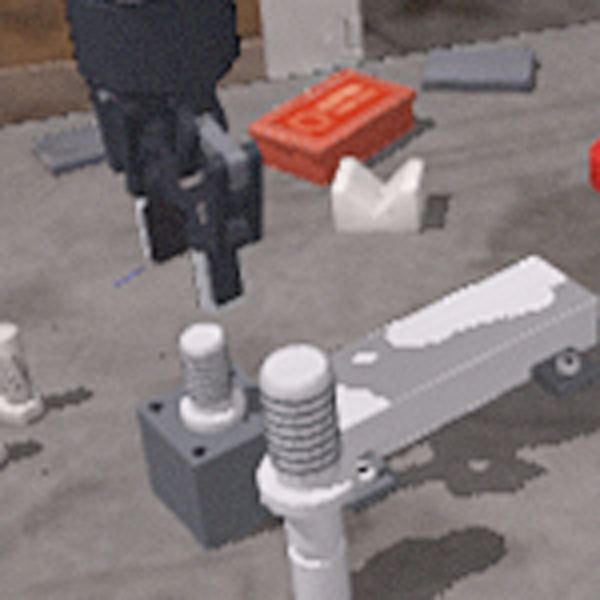

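Gripper is over the small pin, whose top is at crop (207,335); the predicted spot is within 1–2 px. Descending and gripping.

```bash
python3 -m creep '0 0 -0.8 0 0 0 0.6;0 0 -1.5 0 0 0 0.6;0 0 -2 0 0 0 0.6;0 0 -2.3 0 0 0 0.6;0 0 -2.3 0 0 0 0.6;0 0 -2.3 0 0 0 0.6'
python3 -m creep '0 0 0 0 0 0 0.35;0 0 0 0 0 0 0.3;0 0 0 0 0 0 0.27;0 0 0 0 0 0 0.2;0 0 0 0 0 0 0.2;0 0 0 0 0 0 0.2;0 0 0 0 0 0 0.2' 30
```

```text
clock: 19.95
position: [499.1, 354.2, 93.7]
ee_rot: [[-0.001, 1.0, 0.001], [1.0, 0.001, 0.001], [0.001, 0.001, -1.0]]
wrist_force: [0.5, -0.6, 0.1]
gripper_width: 51.1
gripper_force: 0.0
clock: 20.82
position: [499.6, 354.0, 93.7]
ee_rot: [[-0.0, 1.0, 0.001], [1.0, 0.0, 0.001], [0.001, 0.001, -1.0]]
wrist_force: [3.5, 0.3, 4.7]
gripper_width: 23.3
gripper_force: 29.3
```

```bash
python3 -m creep '0.01 0 0 0 0 0 0.1;0.01 0 0 0 0 0 0.1;0.01 0 0.04 0 0 0 0.1;0.01 0 0.08 0 0 0 0.1;0.01 0 0.08 0 0 0 0.1' 50
```

```text
clock: 21.45
position: [499.6, 353.7, 94.8]
ee_rot: [[-0.0, 1.0, 0.0], [1.0, 0.0, 0.0], [0.0, 0.0, -1.0]]
wrist_force: [4.7, 1.8, -3.4]
gripper_width: 22.7
gripper_force: 49.2
```

```bash
python3 -m creep '0.02 0.005 0.02 0 0 0 0.1;0.02 0.005 0.05 0 0 0 0.1;0.02 0.005 0.08 0 0 0 0.1;0.02 0.005 0.08 0 0 0 0.1'
```

```text
clock: 21.95
position: [499.6, 353.8, 97.7]
ee_rot: [[-0.001, 1.0, -0.0], [1.0, 0.001, -0.0], [-0.0, -0.0, -1.0]]
wrist_force: [4.0, 1.4, -3.7]
gripper_width: 23.0
gripper_force: 49.2
```

```bash
python3 -m creep '0.03 0.01 0.05 0 0 0 0.1;0.03 0.01 0.1 0 0 0 0.1;0.03 0.01 0.15 0 0 0 0.1;0.03 0.01 0.2 0 0 0 0.1;0.03 0.01 0.2 0 0 0 0.1'
```

```text
clock: 22.58
position: [500.6, 354.3, 104.0]
ee_rot: [[-0.001, 1.0, 0.0], [1.0, 0.001, 0.0], [0.0, 0.0, -1.0]]
wrist_force: [-0.9, 0.3, -3.3]
gripper_width: 22.9
gripper_force: 49.7
```

```bash
python3 -m creep '-0.005 0 0.06 0 0 0 0.1;-0.005 0 0.12 0 0 0 0.1;-0.005 0 0.18 0 0 0 0.1;-0.005 0 0.24 0 0 0 0.1;-0.005 0 0.3 0 0 0 0.1;-0.005 0 0.36 0 0 0 0.1;-0.005 0 0.42 0 0 0 0.1;-0.005 0 0.48 0 0 0 0.1;-0.005 0 0.54 0 0 0 0.1;-0.005 0 0.6 0 0 0 0.1;-0.005 0 0.67 0 0 0 0.1;-0.005 0 0.67 0 0 0 0.1;-0.005 0 0.67 0 0 0 0.1'
python3 - <<'E'
from station import arm
from h import *
c=arm.camera("scene");cv2.imwrite("pics/c7.png",cv2.resize(c["img"][205:285,130:210],None,fx=7,fy=7,interpolation=2))
S=dict(np.load("scene0.npz"))
s=arm.sense();print(s["position"],s["wrist_force"])
for z in(60,63,66,90,91,97): print(z,(proj(c,(500,354,z))-[130,205])*7)
E
```

```text
clock: 24.2
position: [500.5, 354.3, 123.9]
ee_rot: [[-0.001, 1.0, -0.0], [1.0, 0.001, 0.0], [0.0, -0.0, -1.0]]
wrist_force: [-0.5, 0.6, -2.1]
gripper_width: 22.5
gripper_force: 49.7
[500.50614182 354.23023092 123.85351805] [ 0.0749371   0.07024444 -2.32589454]
60 [229.5178778 331.4432104]
63 [228.28395676 323.82488841]
66 [227.0454533  316.17827427]
90 [216.96934961 253.96764673]
91 [216.5429134  251.33479722]
97 [213.97299365 235.46791804]
```

View pics/c7.png

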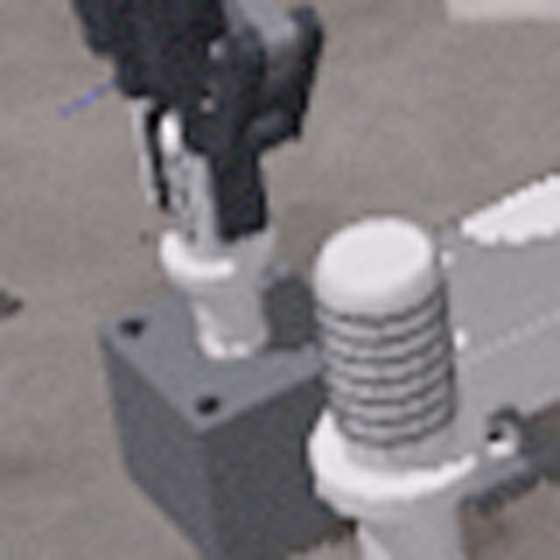

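```bash
python3 -m creep '0 0 0.025 0 0 0 0.1;0 0 0.025 0 0 0 0.1;0 0 0.025 0 0 0 0.1;0 0 0.025 0 0 0 0.1'
python3 - <<'E'
from station import arm
from h import *
c=arm.camera("scene");S=dict(np.load("scene0.npz"));s=arm.sense();print(s["position"],s["wrist_force"],s["qd"].max())
k=8
up=lambda i:cv2.resize(cv2.cvtColor(i,cv2.COLOR_BGR2GRAY),None,fx=k,fy=k,interpolation=cv2.INTER_CUBIC)
A=up(S["img"][200:300,110:210]);B=up(c["img"][200:300,110:210])
for (x0,x1,y0,y1) in((150,159,247,262),(151,163,250,262),(152,168,252,261)):
    t=A[(y0-200)*k:(y1-200)*k,(x0-110)*k:(x1-110)*k]
    r=cv2.matchTemplate(B,t,cv2.TM_CCOEFF_NORMED);r[:, :(x0-118)*k]=-1;r[:, (x1-102)*k:]=-1
    _,m,_,l=cv2.minMaxLoc(r);du=(l[0]/k-(x0-110),l[1]/k-(y0-200))
    e=[np.linalg.norm(proj(c,(500,354,59+L))-proj(c,(500,354,59))-du) for L in np.arange(15,45,.25)]
    print(m,du,"lift",15+.25*int(np.argmin(e)),min(e))
cv2.imwrite("pics/c8.png",cv2.resize(c["img"][230:265,145:180],None,fx=16,fy=16,interpolation=cv2.INTER_CUBIC))
E
```

```text
clock: 24.75
position: [500.5, 354.2, 124.7]
ee_rot: [[-0.001, 1.0, -0.0], [1.0, 0.001, 0.0], [0.0, -0.0, -1.0]]
wrist_force: [0.1, 0.8, -2.0]
gripper_width: 22.7
gripper_force: 49.7
[500.54018376 354.26935946 124.70860102] [-0.94632183  0.25783695 -2.18399191] 0.002164701985113225
0.9512807130813599 (-2.125, -11.625) lift 31.5 0.24339551955621344
0.9234888553619385 (-2.25, -11.625) lift 31.75 0.3635869336305286
0.8932063579559326 (-2.375, -11.625) lift 31.75 0.48588559237369033
```

View pics/c8.png

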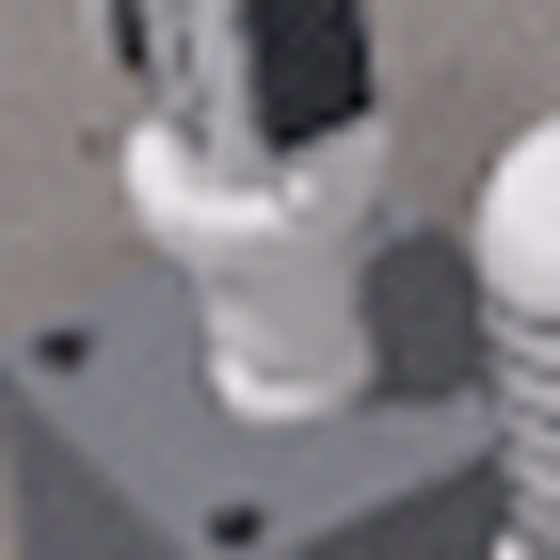

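The groove now shows whole above the boss, with the lower shank's bright rim at crop (270,400). Lift is about 31 mm by the arm's readings and by vision, and the pin is still with near-zero side load.

```bash
python3 -c "
from station import arm
print(arm.close_job())"
```

```text
the job is handed in; nothing more can be done
None
```

I handed the job in at about 25 s: the stone was run along the rail at about 10 N (8–12 N at the readings), stopped about 1 cm short of the boss and laid flat on the bench, and the pin is held still about 31 mm up with its whole groove just above the boss.

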